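Set the running clearance of a flow-cell clamp

TASK

A narrow upright carton has been left on the base plate of the flow-cell clamp, in the way of its thumbscrew: first lift it off and stand it upright in the shallow steel tray, and let go of it. Then turn the winged thumbscrew clockwise until it seats, back it off a quarter turn, and finish with the gripper still holding the wings there. Leave the pen, the timer and the slide box where they are.

Things in the scene. Friction and masses are not known exactly. Their poses are not given: they have to be found in the camera images.
- clamp: Fixed flow-cell clamp: aluminium base plate (140 mm along its x, from -75 to +65 mm; 100 mm along y; top at z = 10 mm), a small clear cell and over it a bridge bar along y (90 mm long, 22 mm wide, top at 36 mm; two nuts at y = +-36 mm reach 41 mm). The thumbscrew stands upright through the bridge's middle. Origin: on the worktop under the screw axis, z up. It stands left or right of the tray.
- wing_head: Steel wing head of the thumbscrew above the bridge: a flat upright bar 36 mm long (its own x), 12 mm thick (its y, the width to grip), from z = 48 to 78 mm over the worktop, on a round hub. It turns about the vertical screw axis and does not noticeably rise or sink. Origin: on the worktop, on the screw axis.
- wing_grip (a point): Point on the screw's axis in the middle of the wings, 68 mm above the worktop: where to put the TCP to grip across the 12 mm thickness. Axes as wing_head.
- thumbscrew (a joint): Angle of the thumbscrew, rad; grows clockwise seen from above (tightening). Starts between 0.7 and 1.9, seats on a hard stop at 3.14, where the wings lie along the clamp's x axis; a quarter turn back from there (1.57) they lie along its y axis. Wing direction = the clamp's yaw minus this angle. Friction of about 0.05 N m keeps it where it is left.
- carton: Small closed carton, 18 mm (its x, the width to grip) by 40 mm (its y) by 60 mm high, about 40 g. It starts upright on the clamp's base plate (underside at z = 10 mm), on the clamp's -x side about 42 mm from the screw axis, its 40 mm side pointing to the screw. Origin: centre of its underside, z up.
- tray: Shallow open rectangular steel tray, fixed: 160 mm (x) by 120 mm (y), rim 16 mm high, walls 3 mm, inner floor 3 mm above the worktop. Origin: on the worktop under its centre.
- pen: Slim pen, 11 x 145 x 9 mm, lying between clamp and tray along the robot's x axis. Bystander. Origin: centre of its underside, y along its length.
- timer: Small flat lab timer, 70 x 66 x 16 mm, at the far left. Bystander. Origin: centre of its underside.
- slide_case: Closed slide box with hinged lid, 89 x 51 x 34 mm, near the front edge, to the right. Bystander. Origin: centre of its underside.

How it is judged:
On the way, in this order (a step that is already met when the one before it is completed fails the run):
1. the carton stands upright in the tray, let go (x of carton in the frame of tray between -0.075 and 0.075 m and y of carton in the frame of tray between -0.055 and 0.055 m and z of carton in the frame of tray below 0.01 m and angle between carton's own z axis and vertical below 0.12 rad and contact force between the fingers and carton below 0.1 N and linear speed of carton below 0.02 m/s), for 0.2 s.
2. the thumbscrew is seated (within 6 degrees of its stop) (value of joint thumbscrew above 3.04 rad), for 0.1 s.
At the end, for the whole second after the job is handed in: The thumbscrew rests a quarter turn back from its stop (joint 1.31 to 1.83 rad, that is 90 degrees +-15 from the stop) and still, the fingers still grip its wings (more than 3 N), and the carton stands upright (within 7 degrees) on the floor of the tray, not touched by the fingers (all of step 1 and value of joint thumbscrew between 1.31 and 1.83 rad and velocity of joint thumbscrew between -0.08 and 0.08 rad/s and contact force between the fingers and wing_head above 3 N); the arm keeps its last pose, push and grip.
It fails at once if the pen is pushed more than 20 mm from its place (distance of pen from where it was at the start of the episode above 0.02 m).
It fails at once if the timer is pushed more than 20 mm from its place (distance of timer from where it was at the start of the episode above 0.02 m).
It fails at once if the slide box is pushed more than 20 mm from its place (distance of slide_case from where it was at the start of the episode above 0.02 m).
It also fails if it takes over 58 s, if anything falls off the work surface, if the arm or the gripper's body presses on something with over 40 N, if the wrist force passes 120 N, or if a joint passes its speed limit or range.

ROBOT

A 7-joint arm with a two-finger parallel gripper is mounted at the origin on a cart in front of the work surface, level with it; the furniture and walls round the work are solid. World frame = base frame: x ahead of the robot, y to its left, z up, the work surface at z = 0. Lengths are in m, angles in rad, forces in N, time in s.
With the tool pointing down it reaches from about 0.35 to 0.9 m from the base axis. Payload 8.1 kg.
Tool frame: the origin (TCP) lies between the finger pads, 19 mm behind the fingertips; this is the grasp point; z points along the fingers, y is the line along which they close (so a half turn about z gives the same grasp; the last joint's range is limited). The gripper opens to 92 mm and grips with 3 to 60 N. Pads are 19 mm wide; open, the fingers measure 130 mm over their backs; the gripper's body (75 mm by 190 mm) begins 47 mm behind the grasp point.
Start: joints at [-1.291, 0.434, 0.025, 1.573, -0.012, 1.134, -0.075], TCP at [0.233, 0.58, 0.246] pointing down, gripper open.
Joint ranges: [-2.62, 2.62], [-0.44, 2.09], [-1.27, 1.32], [0.08, 2.57], [-1.32, 4.46], [0.12, 2], [-2.74, 2.74]. Speed limits (rad/s): [2.22, 2.22, 3.01, 3.01, 3.14, 3.14, 3.14].

INTERFACE

Orientations are given as a 3x3 rotation matrix whose columns are the frame's x, y, z axes.
In Python, from workcell import robot, cams, order, finder gives the robot as it stands. The module is installed in compiled form; this text tells all that it offers.
- The arm moves only by the shell command python3 -m pendant 'ROWS' [FORCE]. ROWS is text: rows parted by semicolons, each of 7 numbers parted by spaces: the opening, from -1 (shut) to 1 (fully open), then the shift along the tool's x, y, z each as a share of 10 cm, from -1 to 1, then the turn, a rotation vector about the tool's x, y, z each as a share of 30 degrees, from -1 to 1. A call has 1 to 8 rows; each row is the pose to reach, as a shift and turn from the pose commanded when the call began, along the tool's axes at that moment; what a row does not reach only later rows make up. A row lasts 1/12 s, in which the tool goes at most 41.7 mm and 7.16 degrees, less where a joint would pass 70% of its speed; a pose out of reach is approached as far as the arm can. A call with a number of a shift or a turn outside -1 to 1 is refused whole. A call with a gripper value outside its range is refused whole. The fingers move at their own pace and stop on an object; FORCE is the grip in N (left out, the last holds). Time passes only in rows, so rows that repeat a pose let the fingers close. It gives the time, the measured TCP pose, the force, the opening and the grip force at its end, in the units of the state.
- robot.get_state(): the state, without advancing time (a new reading comes with each control period).
- cams.snapshot(name): name is "side" or "top"; returns (picture, depth): 400x640x3 uint8, red, green, blue; 400x640 float32, m along the optical axis (not along the pixel's ray), 0 where there is no reading.
- cams.calibration(name): a dict with "camera_matrix" (3x3 intrinsics, pixels), "view" (4x4, takes a point from world to camera coordinates). Camera axes: x right, y down, z forward; pixel columns grow to the right and rows downward; lengths in m; the calibration is good to about 2 mm. A picture is of the moment at which its call begins. calibration takes no time and is no camera call.
- order.finish_job(): hands the job in; it is judged then, once.
Trained networks look in the newest picture that a camera, given by its name, has taken for a name from the list of things; names that differ only in an ending like _2 or _b are one class to them, and where a whole thing is asked for, a point or a joint stands for the part that bears it (a point fixed in the world has none). Each returns a list of dicts, best first, with "p" (0 to 1); they miss things now and then, are a little off and sometimes report something else, mostly with a low value. They report only what shows in the picture. A call takes as long as a camera call.
- finder.boxes_of(camera, thing): "position" ([x, y, z] in m, in world coordinates, good to about 4 mm: the middle of the surface that is visible of it).
- finder.trace(camera, thing): "mask" (400x640 bool, what is visible of it).
- finder.place_of(camera, thing): "position" ([x, y, z] in m, in world coordinates, good to about 4 mm: a listed point, or the origin of a listed thing).
The state is a dict: "time": time; "q": joint angles; "joint_velocities": joint speeds; "effort": joint torques, N m; "position": TCP position; "eef_rot": TCP orientation; "contact_force": force on the tool from outside, world axes, zero at the start; "ft_torque": the same for the moment, N m; "width": opening from 0.0 (shut) to 1.0 (fully open); "grip_force": force on a finger pad.
Only numpy, scipy, OpenCV 4.12 (cv2) and the standard library are available. Lean on these libraries where they do the work, as an engineer would, in place of code of your own. Each camera call takes 0.05 s, during which the arm holds its last target. There are 200 camera calls.

## Working session

There is one attempt and no reset: what is moved stays moved. The work goes in short steps, Python scripts to look and compute and a shell command to move; the robot and the scene stay as the last step left them, time stands still between calls to the robot, and variables do not carry over. Pictures are saved under pics/ and viewed, at most 10 in all, crops included, and the job is handed in when it is done.

```bash
mkdir -p pics; cat > h.py <<'E'
import numpy as np, cv2
from workcell import robot, cams, order, finder
def cloud(name):
    img,d=cams.snapshot(name); c=cams.calibration(name); K=np.array(c["camera_matrix"]); V=np.array(c["view"])
    v,u=np.mgrid[:400,:640]; P=np.stack([(u-K[0,2])/K[0,0]*d,(v-K[1,2])/K[1,1]*d,d],-1)
    W=(P-V[:3,3])@V[:3,:3]; W[d==0]=np.nan
    return img,W
def rel(target,yaw=None):
    s=robot.get_state(); R=np.array(s["eef_rot"]); p=np.array(s["position"])
    print("t",s["time"],"p",p.round(4),"R",R.round(3).tolist(),"F",np.round(s["contact_force"],1),"w",s["width"],"g",s["grip_force"])
    if target is not None: print("shift/10cm",(R.T@(np.array(target)-p)/0.1).round(3))
E
cat > look.py <<'E'
from h import *
for n in ("top","side"):
    img,W=cloud(n); cv2.imwrite(f"pics/{n}0.png",img[:,:,::-1])
    for t in ("clamp","wing_grip","carton","tray","pen","timer","slide_case"):
        r=finder.place_of(n,t); print(n,t,[(np.round(x["position"],3).tolist(),round(x["p"],2)) for x in r[:2]])
    for t in ("carton","wing_head","tray","clamp"):
        r=finder.trace(n,t)
        if r:
            m=r[0]["mask"]; Q=W[m]; Q=Q[~np.isnan(Q[:,0])]
            zt=np.percentile(Q[:,2],97); T=Q[Q[:,2]>zt-.006]
            (c,s,a)=cv2.minAreaRect((T[:,:2]*1000).astype(np.float32)); print(n,t,r[0]["p"],len(Q),"ztop",zt,"rect",np.round(c,1),np.round(s,1),a)
rel(None)
E
python3 look.py
```

```text
top clamp []
top wing_grip [([0.583, -0.242, 0.065], 0.61)]
top carton [([0.546, -0.236, 0.008], 0.45)]
top tray []
top pen [([0.48, -0.106, 0.001], 0.63)]
top timer [([0.377, 0.447, 0.0], 0.69)]
top slide_case [([0.363, -0.372, -0.004], 0.79)]
top carton 0.52 166 ztop 0.07308327187024993 rect [ 547.2 -235. ] [40.  18.5] 2.8989293575286865
top tray 0.77 1971 ztop 0.015908062942710285 rect [544.5  59.6] [119.4 160.9] 86.7007827758789
top clamp 0.67 524 ztop 0.019569038681103997 rect [379.4 445. ] [68.9 65.2] 18.054241180419922
side clamp [([0.589, -0.242, -0.002], 0.62)]
side wing_grip [([0.588, -0.239, 0.064], 0.53), ([0.382, 0.447, 0.001], 0.29)]
side carton [([0.541, -0.236, 0.01], 0.63)]
side tray [([0.543, 0.065, -0.001], 0.66)]
side pen [([0.48, -0.108, -0.0], 0.45), ([0.59, -0.243, -0.001], 0.22)]
side timer [([0.482, -0.108, -0.001], 0.4)]
side slide_case []
side carton 0.59 130 ztop 0.06944297448354594 rect [ 545.7 -234.6] [20.7 45.4] 85.7138900756836
side tray 0.89 865 ztop 0.014967364576597086 rect [542.3  61.6] [125.5 164.9] 86.7386703491211
side clamp 0.8 285 ztop 0.06255938681585434 rect [ 580.8 -231.2] [ 6.6 23.7] 55.348106384277344
t 1.2 p [0.2335 0.5798 0.2456] R [[-0.928, 0.374, 0.0], [0.374, 0.928, 0.0], [-0.0, 0.0, -1.0]] F [ 0.2 -0.6 -0.8] w 0.9984005046501917 g 0.0
```

```bash
python3 - <<'E'
from h import *
a=cv2.imread("pics/top0.png");b=cv2.imread("pics/side0.png")
cv2.imwrite("pics/both.png",cv2.resize(np.vstack([a,b]),(480*1,600)))
img,W=cloud("top")
# wing points: z between .07 and .085 near screw
m=(np.hypot(W[...,0]-.586,W[...,1]+.241)<.03)
for lo,hi in((.074,.085),(.066,.085),(.055,.066),(.03,.045)):
    Q=W[m&(W[...,2]>lo)&(W[...,2]<hi)]
    if len(Q)>4: print(lo,len(Q),cv2.minAreaRect((Q[:,:2]*1000).astype(np.float32)),Q[:,2].mean())
n=(abs(W[...,0]-.586)<.08)&(abs(W[...,1]+.241)<.07)
Q=W[n&(W[...,2]>.031)&(W[...,2]<.045)];print("bridge",len(Q),cv2.minAreaRect((Q[:,:2]*1000).astype(np.float32)))
Q=W[n&(W[...,2]>.006)&(W[...,2]<.016)];print("base",len(Q),cv2.minAreaRect((Q[:,:2]*1000).astype(np.float32)))
v,u=np.where(m); print(u.min(),u.max(),v.min(),v.max())
v,u=np.where(n); s=img[v.min()-15:v.max()+15,u.min()-15:u.max()+15,::-1]
cv2.imwrite("pics/crop.png",cv2.resize(s,None,fx=6,fy=6)); print(s.shape)
E
```

```text
0.074 45 ((583.2980346679688, -236.53883361816406), (14.824275016784668, 46.56651306152344), 62.637977600097656) 0.07717589251464764
0.066 74 ((581.56201171875, -236.86109924316406), (21.19637680053711, 48.09810256958008), 76.51575469970703) 0.07441397296381358
0.055 7 ((568.0026245117188, -229.5001220703125), (18.962249755859375, 12.793432235717773), 53.660213470458984) 0.06311593688605026
0.03 107 ((588.7032470703125, -240.50982666015625), (38.00856399536133, 58.1778564453125), 24.40377426147461) 0.03566891893024045
bridge 190 ((564.0045776367188, -239.99925231933594), (73.70800018310547, 89.43114471435547), 0.9225331544876099)
base 913 ((585.5321044921875, -237.45611572265625), (142.99412536621094, 104.78520202636719), 1.8735333681106567)
408 429 159 178
(79, 75, 3)
```

View pics/both.png

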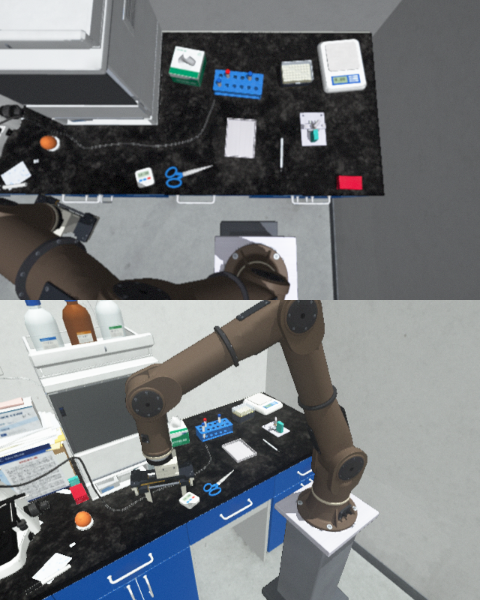

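View pics/crop.png

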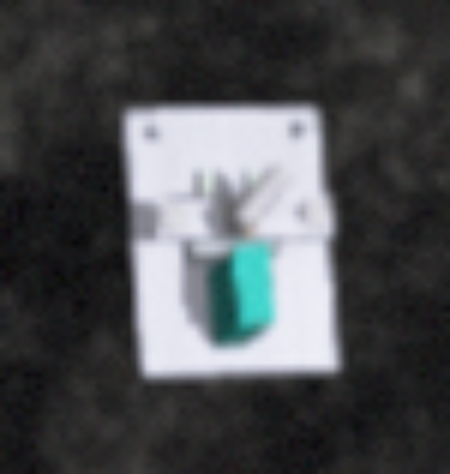

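The picture (crop at 6x) shows the clamp with +x up in the image, the teal carton at about (245,290), and the wings running from about (235,230) to (285,170). That puts the wings near -40° in the world frame. The tray is clear. I'll refine the wing and screw axis by colour, and start the transfer.

```bash
python3 - <<'E'
from h import *
for n in("top","side"):
    img,W=cloud(n); hsv=cv2.cvtColor(img,cv2.COLOR_RGB2HSV)
    g=(hsv[...,1]<80)&(np.hypot(W[...,0]-.589,W[...,1]+.24)<.026)&(W[...,2]>.07)
    Q=W[g]; print(n,len(Q),Q.mean(0),cv2.minAreaRect((Q[:,:2]*1000).astype(np.float32)))
    u,s,vt=np.linalg.svd(Q[:,:2]-Q[:,:2].mean(0)); print(np.degrees(np.arctan2(vt[0,1],vt[0,0])),s/np.sqrt(len(Q)))
    b=(hsv[...,1]<80)&(abs(W[...,0]-.589)<.02)&(abs(W[...,1]+.24)<.06)&(W[...,2]>.033)&(W[...,2]<.038)
    Q=W[b]; print("bridge",cv2.minAreaRect((Q[:,:2]*1000).astype(np.float32)))
    for t in("wing_head","wing_grip","clamp"):
        for f in(finder.place_of,finder.boxes_of):
            print(t,[(np.round(x["position"],3).tolist(),round(x["p"],2)) for x in f(n,t)[:1]])
E
python3 -m pendant '1 -0.4 -0.4 0 0 0 0; 1 -0.8 -0.8 0 0 0 0; 1 -1 -1 0 0 0 0; 1 -1 -1 0 0 0 0'
python3 -m pendant '1 -0.4 -0.4 0 0 0 0; 1 -0.8 -0.8 0 0 0 0; 1 -1 -1 0 0 0 0; 1 -1 -1 0 0 0 0'
python3 -m pendant '1 -0.4 -0.4 0 0 0 0; 1 -0.8 -0.8 0 0 0 0; 1 -1 -1 0 0 0 0; 1 -1 -1 0 0 0 0'
```

```text
top 51 [ 0.58813088 -0.23834416  0.0759996 ] ((586.22802734375, -237.15533447265625), (14.627511978149414, 40.344207763671875), 58.00727462768555)
144.22366753494268 [0.01118567 0.00370907]
bridge ((589.3281860351562, -239.1457977294922), (22.875856399536133, 88.91974639892578), 0.032955095171928406)
wing_head [([0.59, -0.238, -0.001], 0.49)]
wing_head []
wing_grip [([0.586, -0.24, 0.066], 0.47)]
wing_grip [([0.588, -0.238, 0.078], 0.39)]
clamp [([0.589, -0.237, 0.001], 0.68)]
clamp [([0.586, -0.231, 0.01], 0.82)]
side 12 [ 0.58552615 -0.2363757   0.07461583] ((588.1088256835938, -238.14349365234375), (8.804630279541016, 45.0238037109375), 56.98350143432617)
149.3618214871494 [0.01410928 0.00297704]
bridge ((587.3048706054688, -213.56332397460938), (24.077552795410156, 47.62664794921875), 14.968420028686523)
wing_head [([0.59, -0.243, -0.001], 0.57)]
wing_head []
wing_grip [([0.589, -0.238, 0.066], 0.5)]
wing_grip []
clamp [([0.588, -0.244, 0.0], 0.73)]
clamp [([0.576, -0.221, 0.007], 0.87)]
time: 2.28
position: [0.2918, 0.4442, 0.2456]
eef_rot: [[-0.926, 0.378, 0.001], [0.378, 0.926, -0.002], [-0.002, -0.002, -1.0]]
contact_force: [0.8, 0.3, 0.5]
width: 1.003
grip_force: 0.0
time: 2.62
position: [0.3464, 0.3142, 0.2457]
eef_rot: [[-0.926, 0.378, 0.001], [0.378, 0.926, -0.002], [-0.001, -0.001, -1.0]]
contact_force: [0.1, -0.3, -1.1]
width: 1.001
grip_force: 0.0
time: 2.95
position: [0.4014, 0.1842, 0.2459]
eef_rot: [[-0.926, 0.379, 0.001], [0.379, 0.926, -0.001], [-0.001, -0.001, -1.0]]
contact_force: [0.3, -0.4, -0.1]
width: 1.0
grip_force: 0.0
```

```bash

python3 -m pendant '1 -0.4 -0.4 0 0 0 0; 1 -0.8 -0.8 0 0 0 0; 1 -1 -1 0 0 0 0; 1 -1 -1 0 0 0 0'
python3 -m pendant '1 -0.4 -0.4 0 0 0 0; 1 -0.8 -0.8 0 0 0 0; 1 -1 -1 0 0 0 0; 1 -1 -1 0 0 0 0'
python3 -m pendant '1 -0.4 -0.4 0 0 0 -0.2; 1 -0.8 -0.8 0 0 0 -0.4; 1 -0.8 -1 0 0 0 -0.6; 1 -0.8 -1 0 0 0 -0.83;1 -0.8 -1 0 0 0 -0.83;1 -0.8 -1 0 0 0 -0.83'
python3 -c "
from h import *
rel([.547,-.235,.052]); R=np.array(robot.get_state()['eef_rot']); print(np.degrees(np.arctan2(R[1,1],R[0,1])), robot.get_state()['q'])"
```

```text
time: 3.28
position: [0.4568, 0.0539, 0.2461]
eef_rot: [[-0.926, 0.379, 0.002], [0.378, 0.926, -0.001], [-0.002, -0.0, -1.0]]
contact_force: [-0.5, 1.3, -0.1]
width: 1.0
grip_force: 0.0
time: 3.62
position: [0.512, -0.0767, 0.2461]
eef_rot: [[-0.926, 0.378, 0.002], [0.378, 0.926, -0.003], [-0.003, -0.002, -1.0]]
contact_force: [0.3, 0.2, 0.2]
width: 0.999
grip_force: 0.0
time: 4.12
position: [0.5473, -0.1937, 0.2453]
eef_rot: [[-0.999, -0.048, -0.0], [-0.048, 0.999, 0.001], [0.0, 0.001, -1.0]]
contact_force: [0.5, 0.5, 0.1]
width: 1.003
grip_force: 0.0
t 4.1167 p [ 0.5473 -0.1937  0.2453] R [[-0.999, -0.048, -0.0], [-0.048, 0.999, 0.001], [0.0, 0.001, -1.0]] F [0.5 0.5 0.1] w 1.0033036878167734 g 0.0
shift/10cm [ 0.023 -0.413  1.933]
92.74334373829258 [-0.02305602  0.37025495  0.37280685  1.70756869 -0.14961841  1.0920423
  2.01460737]
```

```bash

python3 -m pendant '0.4 0.02 -0.2 0.3 0 0 0; 0.4 0.02 -0.41 0.6 0 0 0; 0.4 0.02 -0.41 0.95 0 0 0; 0.4 0.02 -0.41 0.95 0 0 0; 0.4 0.02 -0.41 0.95 0 0 0'
python3 -m pendant '0.4 0 0 0.3 0 0 0; 0.4 0 0 0.6 0 0 0; 0.4 0 0 0.9 0 0 0;0.4 0 0 0.98 0 0 0;0.4 0 0 0.98 0 0 0'
python3 -m pendant '-1 0 0 0 0 0 0;-1 0 0 0 0 0 0;-1 0 0 0 0 0 0;-1 0 0 0 0 0 0;-1 0 0 0 0 0 0;-1 0 0 0 0 0 0;-1 0 0 0 0 0 0' 8
python3 -c "
from h import *
rel([.547,-.235,.052])"
```

```text
time: 4.53
position: [0.5468, -0.2321, 0.1496]
eef_rot: [[-0.999, -0.052, -0.004], [-0.052, 0.999, 0.002], [0.003, 0.002, -1.0]]
contact_force: [0.2, 1.0, 1.2]
width: 0.717
grip_force: 0.0
time: 4.95
position: [0.5477, -0.2328, 0.0525]
eef_rot: [[-0.999, -0.053, -0.001], [-0.053, 0.999, 0.001], [0.001, 0.001, -1.0]]
contact_force: [-0.7, -0.2, 0.6]
width: 0.7
grip_force: 0.0
time: 5.53
position: [0.5475, -0.2346, 0.0528]
eef_rot: [[-0.999, -0.052, 0.0], [-0.052, 0.999, -0.0], [-0.0, -0.0, -1.0]]
contact_force: [0.9, 0.7, -0.2]
width: 0.241
grip_force: 0.0
t 5.5333 p [ 0.5475 -0.2346  0.0528] R [[-0.999, -0.052, 0.0], [-0.052, 0.999, -0.0], [-0.0, -0.0, -1.0]] F [ 0.9  0.7 -0.2] w 0.24067826573730086 g 0.0
shift/10cm [ 0.006 -0.004  0.008]
```

```bash

python3 -m pendant '-1 0 0 0 0 0 0;-1 0 0 0 0 0 0;-1 0 0 0 0 0 0;-1 0 0 0 0 0 0;-1 0 0 0 0 0 0' 8
python3 -m pendant '-1 0 0 -0.1 0 0 0;-1 0 0 -0.3 0 0 0;-1 0 0 -0.5 0 0 0;-1 0 0 -0.7 0 0 0;-1 0 0 -0.9 0 0 0;-1 0 0 -0.9 0 0 0' 8
python3 -c "
from h import *
rel([.545,.06,.142])"
```

```text
time: 5.95
position: [0.5475, -0.2346, 0.0526]
eef_rot: [[-0.999, -0.052, 0.0], [-0.052, 0.999, 0.0], [-0.0, 0.0, -1.0]]
contact_force: [-2.1, -0.5, 4.4]
width: 0.198
grip_force: 8.0
time: 6.45
position: [0.5493, -0.2355, 0.1468]
eef_rot: [[-0.999, -0.051, 0.006], [-0.051, 0.999, -0.002], [-0.006, -0.002, -1.0]]
contact_force: [0.6, -0.0, -0.4]
width: 0.191
grip_force: 8.0
t 6.45 p [ 0.5493 -0.2355  0.1468] R [[-0.999, -0.051, 0.006], [-0.051, 0.999, -0.002], [-0.006, -0.002, -1.0]] F [ 0.6 -0.  -0.4] w 0.19115014984717402 g 7.999925762414932
shift/10cm [-0.108  2.954  0.043]
```

```bash

python3 -m pendant '-1 0 0.2 0 0 0 0;-1 0 0.5 0 0 0 0;-1 -0.05 0.8 0 0 0 0;-1 -0.05 1 0 0 0 0'
python3 -m pendant '-1 0 0.3 0 0 0 0;-1 0 0.6 0 0 0 0;-1 -0.05 0.9 0 0 0 0;-1 -0.05 1 0 0 0 0'
python3 -m pendant '-1 0 0.3 0 0 0 0;-1 0 0.6 0 0 0 0;-1 0 0.8 0 0 0 0;-1 0 0.95 0 0 0 0;-1 0 0.95 0 0 0 0;-1 0 0.95 0 0 0 0'
python3 - <<'E'
from h import *
rel([.545,.06,.046])
for n in("top","side"):
    img,W=cloud(n); cv2.imwrite(f"pics/{n}1.png",img[:,:,::-1])
    r=finder.trace(n,"carton")
    if r:
        Q=W[r[0]["mask"]];Q=Q[~np.isnan(Q[:,0])]; print(n,r[0]["p"],len(Q),np.percentile(Q,[2,50,98],axis=0).round(3).tolist())
b=cv2.imread("pics/side1.png"); cv2.imwrite("pics/c1.png",cv2.resize(b[130:290,220:420],(800,640))[:600])
E
```

```text
time: 6.78
position: [0.5475, -0.1312, 0.1424]
eef_rot: [[-0.999, -0.053, -0.0], [-0.053, 0.999, 0.001], [0.0, 0.001, -1.0]]
contact_force: [0.3, 0.3, -1.1]
width: 0.197
grip_force: 8.0
time: 7.12
position: [0.5473, -0.0287, 0.1423]
eef_rot: [[-0.998, -0.057, -0.0], [-0.057, 0.998, 0.002], [0.0, 0.002, -1.0]]
contact_force: [0.3, 1.3, 0.3]
width: 0.195
grip_force: 8.0
time: 7.62
position: [0.542, 0.0608, 0.1424]
eef_rot: [[-0.999, -0.053, -0.0], [-0.053, 0.999, -0.0], [0.0, -0.0, -1.0]]
contact_force: [0.4, 0.3, -0.4]
width: 0.2
grip_force: 8.0
t 7.6167 p [0.542  0.0608 0.1424] R [[-0.999, -0.053, -0.0], [-0.053, 0.999, -0.0], [0.0, -0.0, -1.0]] F [ 0.4  0.3 -0.4] w 0.20009030865407976 g 7.999860942363739
shift/10cm [-0.03  -0.01   0.964]
side 0.39 85 [[0.518, 0.051, 0.103], [0.523, 0.065, 0.131], [0.548, 0.072, 0.16]]
```

View pics/c1.png

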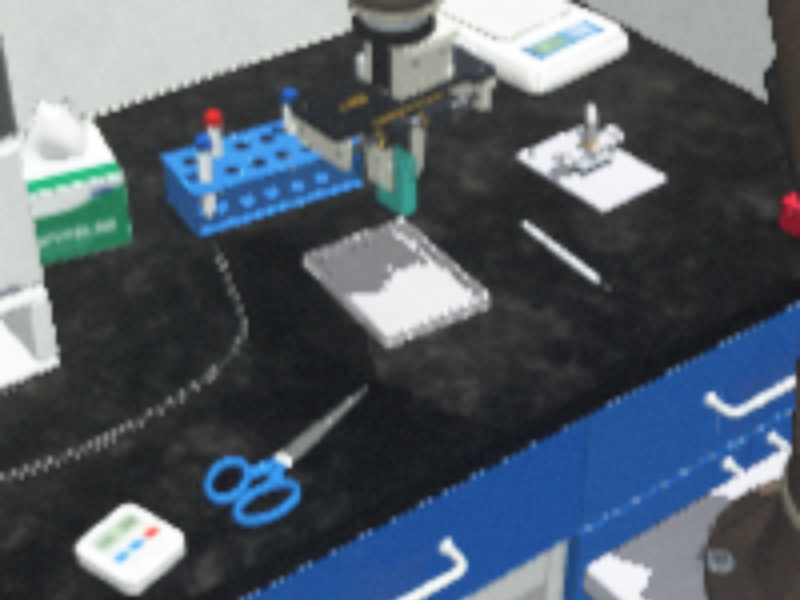

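The carton hangs upright in the grip at about (400,180) in the crop, above the tray. Next I lower it.

```bash

python3 -m pendant '-1 0 0 0.3 0 0 0;-1 0 0 0.6 0 0 0;-1 0 0 0.8 0 0 0;-1 0 0 0.9 0 0 0;-1 0 0 0.93 0 0 0;-1 0 0 0.94 0 0 0;-1 0 0 0.95 0 0 0;-1 0 0 0.95 0 0 0'
python3 -m pendant '-1 0 0 0.005 0 0 0;-1 0 0 0.01 0 0 0;-1 0 0 0.015 0 0 0;-1 0 0 0.015 0 0 0'
```

```text
time: 8.48
position: [0.543, 0.0605, 0.0485]
eef_rot: [[-0.999, -0.051, 0.002], [-0.051, 0.999, 0.0], [-0.002, 0.0, -1.0]]
contact_force: [0.6, 0.7, 0.2]
width: 0.195
grip_force: 8.0
time: 8.82
position: [0.5423, 0.0607, 0.0463]
eef_rot: [[-0.999, -0.052, 0.0], [-0.052, 0.999, 0.0], [-0.0, 0.0, -1.0]]
contact_force: [-0.3, -0.0, -0.8]
width: 0.197
grip_force: 8.0
```

```bash

python3 -m pendant '-1 0 0 0.005 0 0 0;-1 0 0 0.01 0 0 0;-1 0 0 0.01 0 0 0;-1 0 0 0.01 0 0 0;-1 0 0 0.01 0 0 0'
```

```text
time: 9.23
position: [0.5424, 0.0607, 0.0455]
eef_rot: [[-0.999, -0.052, 0.0], [-0.052, 0.999, 0.0], [-0.001, 0.0, -1.0]]
contact_force: [-1.8, 0.0, 6.1]
width: 0.196
grip_force: 8.0
```

Floor contact (6 N). I'll release and rise straight up.

```bash

python3 -m pendant '0.2 0 0 0 0 0 0;0.2 0 0 0 0 0 0;0.2 0 0 0 0 0 0;0.2 0 0 0 0 0 0;0.2 0 0 0 0 0 0;0.2 0 0 0 0 0 0'
python3 -m pendant '0.2 0 0 -0.2 0 0 0;0.2 0 0 -0.5 0 0 0;0.2 0 0 -0.8 0 0 0;0.2 0 0 -1 0 0 0;0.2 0 0 -1 0 0 0'
python3 -m pendant '0.2 0 -0.3 0 0 0 0.1;0.2 0 -0.6 0 0 0 0.3;0.2 0 -0.9 0 0 0 0.5;0.2 0 -1 0 0 0 0.7;0.2 0 -1 0 0 0 0.7'
python3 - <<'E'
from h import *
rel([.589,-.239,.15])
for n in("top","side"):
    img,W=cloud(n); cv2.imwrite(f"pics/{n}2.png",img[:,:,::-1])
    for r in finder.trace(n,"carton")[:1]:
        Q=W[r["mask"]];Q=Q[~np.isnan(Q[:,0])]; print(n,r["p"],len(Q),np.percentile(Q,[2,50,98],axis=0).round(3).tolist())
    print([(np.round(x["position"],3).tolist(),round(x["p"],2)) for x in finder.place_of(n,"carton")[:2]])
b=cv2.imread("pics/side2.png"); cv2.imwrite("pics/c2.png",cv2.resize(b[150:230,280:380],(750,600)))
E
```

```text
time: 9.73
position: [0.5422, 0.0606, 0.045]
eef_rot: [[-0.999, -0.052, -0.0], [-0.052, 0.999, 0.0], [0.0, 0.0, -1.0]]
contact_force: [-0.7, -0.0, -0.1]
width: 0.574
grip_force: 0.0
time: 10.15
position: [0.5446, 0.0608, 0.1491]
eef_rot: [[-0.999, -0.051, 0.006], [-0.051, 0.999, 0.002], [-0.007, 0.001, -1.0]]
contact_force: [0.1, 0.9, 0.4]
width: 0.6
grip_force: 0.0
time: 10.57
position: [0.547, -0.043, 0.1448]
eef_rot: [[-0.948, 0.32, -0.0], [0.32, 0.948, -0.002], [-0.0, -0.002, -1.0]]
contact_force: [-0.7, -0.3, -0.0]
width: 0.6
grip_force: 0.0
t 10.5667 p [ 0.547  -0.043   0.1448] R [[-0.948, 0.32, -0.0], [0.32, 0.948, -0.002], [-0.0, -0.002, -1.0]] F [-0.7 -0.3 -0. ] w 0.600044809596511 g 0.0
shift/10cm [-1.025 -1.722 -0.049]
top 0.44 46 [[0.575, -0.248, 0.051], [0.586, -0.236, 0.076], [0.601, -0.226, 0.08]]
[([0.54, 0.058, 0.002], 0.54), ([0.374, 0.445, 0.001], 0.45)]
side 0.45 135 [[0.517, 0.052, 0.005], [0.532, 0.068, 0.038], [0.557, 0.073, 0.062]]
[([0.539, 0.062, 0.006], 0.42)]
```

View pics/c2.png

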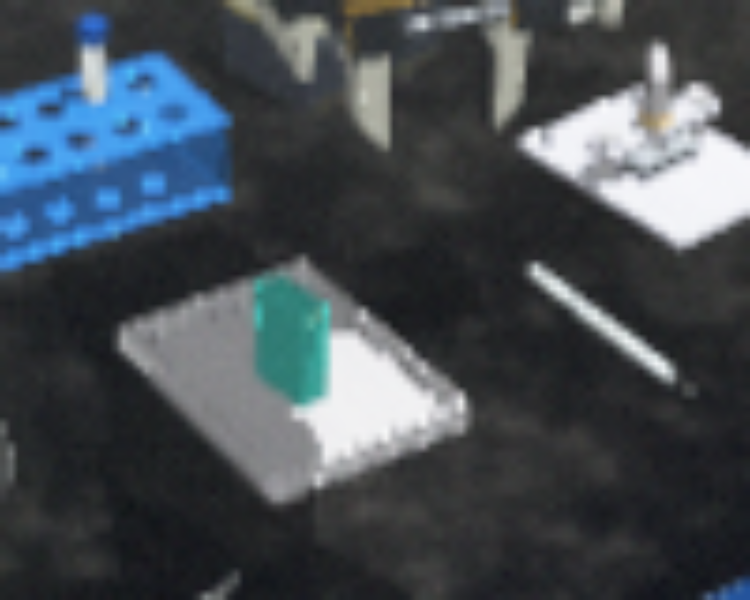

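The carton stands upright in the tray at about (290,340) in the crop. Now that it is out of the way, I re-measure the wings.

```bash
python3 - <<'E'
from h import *
for k in range(3):
    img,W=cloud("top")
    Q=W[(np.hypot(W[...,0]-.589,W[...,1]+.239)<.026)&(W[...,2]>.068)&(W[...,2]<.09)]
    u,s,vt=np.linalg.svd(Q[:,:2]-Q[:,:2].mean(0)); print(len(Q),Q.mean(0).round(4),np.degrees(np.arctan(vt[0,1]/vt[0,0])),s/np.sqrt(len(Q)),cv2.minAreaRect((Q[:,:2]*1000).astype(np.float32)))
    for f in("wing_head","wing_grip","clamp"): print(f,[(np.round(x["position"],3).tolist(),round(x["p"],2)) for n in("top",) for x in finder.place_of(n,f)[:1]])
E
```

```text
48 [ 0.5891 -0.2389  0.0767] -37.71247069905088 [0.01019786 0.00333839] ((589.7783203125, -239.39048767089844), (11.479723930358887, 34.03807067871094), 50.95736312866211)
wing_head [([0.374, 0.445, -0.0], 0.42)]
wing_grip [([0.588, -0.244, 0.066], 0.59)]
clamp [([0.589, -0.241, 0.001], 0.62)]
48 [ 0.5891 -0.2389  0.0768] -38.059481209157966 [0.01029196 0.00335321] ((589.87060546875, -239.45645141601562), (11.342308044433594, 34.72038650512695), 50.722721099853516)
wing_head [([0.589, -0.237, 0.001], 0.64)]
wing_grip [([0.588, -0.242, 0.066], 0.6)]
clamp [([0.591, -0.239, 0.002], 0.83)]
50 [ 0.589  -0.2385  0.0766] -38.864514115245754 [0.01048556 0.00347465] ((589.3291625976562, -238.95016479492188), (11.773547172546387, 34.85383605957031), 51.6113166809082)
wing_head [([0.589, -0.238, 0.002], 0.48)]
wing_grip [([0.586, -0.242, 0.066], 0.54)]
clamp [([0.591, -0.24, 0.001], 0.65)]
```

```bash
python3 -m pendant '0.4 -0.3 -0.3 0 0 0 0.2;0.4 -0.5 -0.6 0 0 0 0.4;0.4 -0.8 -0.9 0 0 0 0.6;0.4 -1 -1 0 0 0 0.7;0.4 -1 -1 0 0 0 0.7;0.4 -1 -1 0 0 0 0.7'
python3 -c "
from h import *
rel([.589,-.239,.15]); R=np.array(robot.get_state()['eef_rot']); print(np.degrees(np.arctan2(R[1,1],R[0,1])))"
```

```text
time: 11.97
position: [0.6116, -0.1668, 0.1446]
eef_rot: [[-0.776, 0.631, -0.0], [0.631, 0.776, -0.001], [-0.0, -0.001, -1.0]]
contact_force: [-0.2, 1.1, -0.3]
width: 0.699
grip_force: 0.0
t 11.9667 p [ 0.6116 -0.1668  0.1446] R [[-0.776, 0.631, -0.0], [0.631, 0.776, -0.001], [-0.0, -0.001, -1.0]] F [-0.2  1.1 -0.3] w 0.6987854422797456 g 0.0
shift/10cm [-0.28  -0.703 -0.053]
50.86514348512194
```

```bash
python3 -m pendant '0.2 -0.14 -0.35 0 0 0 0;0.2 -0.28 -0.7 0 0 0 0;0.2 -0.28 -0.7 0.3 0 0 0;0.2 -0.28 -0.7 0.6 0 0 0;0.2 -0.28 -0.7 0.77 0 0 0;0.2 -0.28 -0.7 0.77 0 0 0;0.2 -0.28 -0.7 0.77 0 0 0'
python3 -c "
from h import *
rel([.589,-.239,.068])"
```

```text
time: 12.55
position: [0.5885, -0.2358, 0.0676]
eef_rot: [[-0.778, 0.628, -0.002], [0.628, 0.778, 0.001], [0.002, -0.0, -1.0]]
contact_force: [0.2, -0.5, 0.5]
width: 0.601
grip_force: 0.0
t 12.55 p [ 0.5885 -0.2358  0.0676] R [[-0.778, 0.628, -0.002], [0.628, 0.778, 0.001], [0.002, -0.0, -1.0]] F [ 0.2 -0.5  0.5] w 0.601398719939422 g 0.0
shift/10cm [-0.024 -0.022 -0.004]
```

```bash
python3 -m pendant '-1 -0.02 -0.02 0 0 0 0;-1 -0.02 -0.02 0 0 0 0;-1 -0.02 -0.02 0 0 0 0;-1 -0.02 -0.02 0 0 0 0;-1 -0.02 -0.02 0 0 0 0;-1 -0.02 -0.02 0 0 0 0;-1 -0.02 -0.02 0 0 0 0;-1 -0.02 -0.02 0 0 0 0' 25
python3 -m pendant '-1 0 0 0 0 0 0;-1 0 0 0 0 0 0;-1 0 0 0 0 0 0'
python3 -c "
from h import *
s=robot.get_state();rel([.589,-.239,.068]);print(s['q'],s['ft_torque'])"
```

```text
time: 13.22
position: [0.5896, -0.2405, 0.0691]
eef_rot: [[-0.777, 0.63, 0.001], [0.63, 0.777, -0.0], [-0.001, 0.0, -1.0]]
contact_force: [-4.1, 1.6, 12.8]
width: 0.141
grip_force: 21.4
time: 13.47
position: [0.5896, -0.2405, 0.0692]
eef_rot: [[-0.777, 0.63, 0.001], [0.63, 0.777, -0.0], [-0.001, 0.001, -1.0]]
contact_force: [-2.6, 1.6, 11.9]
width: 0.144
grip_force: 21.2
t 13.4667 p [ 0.5896 -0.2405  0.0692] R [[-0.777, 0.63, 0.001], [0.63, 0.777, -0.0], [-0.001, 0.001, -1.0]] F [-2.6  1.6 11.9] w 0.14441480048296662 g 21.182624111897894
shift/10cm [0.014 0.008 0.012]
[-0.00773154  0.67393695  0.47768185  1.74628013 -0.40390596  0.81943777
  1.54950189] [ 0.24243141  0.79750814 -0.04827341]
```

```bash
python3 -m pendant '-1 0 0 -0.02 0 0 0.1;-1 0 0 -0.02 0 0 0.25;-1 0 0 -0.02 0 0 0.4;-1 0 0 -0.02 0 0 0.55;-1 0 0 -0.02 0 0 0.7;-1 0 0 -0.02 0 0 0.85;-1 0 0 -0.02 0 0 1;-1 0 0 -0.02 0 0 1' 30
python3 -c "
from h import *
s=robot.get_state();rel([.589,-.239,.068]);print(s['q'],s['ft_torque'])"
```

```text
time: 14.13
position: [0.5895, -0.2404, 0.0703]
eef_rot: [[-0.354, 0.935, 0.0], [0.935, 0.354, -0.001], [-0.001, -0.0, -1.0]]
contact_force: [-2.5, -0.8, 4.2]
width: 0.13
grip_force: 28.6
t 14.1333 p [ 0.5895 -0.2404  0.0703] R [[-0.354, 0.935, 0.0], [0.935, 0.354, -0.001], [-0.001, -0.0, -1.0]] F [-2.5 -0.8  4.2] w 0.1296165140100266 g 28.613175889622653
shift/10cm [0.015 0.001 0.023]
[-0.09598362  0.70637092  0.62336442  1.75320069 -0.52568078  0.85448096
  1.13039467] [-0.18884033  0.25309007 -0.04096589]
```

```bash

python3 -m pendant '-1 0 0 0 0 0 0.1;-1 0 0 0 0 0 0.25;-1 0 0 0 0 0 0.4;-1 0 0 0 0 0 0.55;-1 0 0 0 0 0 0.7;-1 0 0 0 0 0 0.85;-1 0 0 0 0 0 1;-1 0 0 0 0 0 1'
python3 -m pendant '-1 0 0 0 0 0 0.1;-1 0 0 0 0 0 0.25;-1 0 0 0 0 0 0.4;-1 0 0 0 0 0 0.55;-1 0 0 0 0 0 0.7;-1 0 0 0 0 0 0.85;-1 0 0 0 0 0 1;-1 0 0 0 0 0 1'
python3 -c "
from h import *
s=robot.get_state();rel([.589,-.239,.068]);print(s['q'],s['ft_torque'])"
python3 -m pendant '-1 0 0 0 0 0 0.1;-1 0 0 0 0 0 0.25;-1 0 0 0 0 0 0.4;-1 0 0 0 0 0 0.55;-1 0 0 0 0 0 0.7;-1 0 0 0 0 0 0.85;-1 0 0 0 0 0 1;-1 0 0 0 0 0 1'
python3 -c "
from h import *
s=robot.get_state();rel([.589,-.239,.068]);print(s['q'],s['ft_torque']);R=np.array(s['eef_rot']);print(np.degrees(np.arctan2(R[1,1],R[0,1])))"
```

```text
time: 14.8
position: [0.5894, -0.2405, 0.0703]
eef_rot: [[0.159, 0.987, 0.0], [0.987, -0.159, -0.001], [-0.001, 0.0, -1.0]]
contact_force: [-0.8, 0.2, 3.5]
width: 0.127
grip_force: 28.6
time: 15.47
position: [0.5894, -0.2405, 0.0703]
eef_rot: [[0.631, 0.776, -0.0], [0.776, -0.631, -0.0], [-0.0, 0.0, -1.0]]
contact_force: [-1.0, -0.0, 4.9]
width: 0.128
grip_force: 28.6
t 15.4667 p [ 0.5894 -0.2405  0.0703] R [[0.631, 0.776, -0.0], [0.776, -0.631, -0.0], [-0.0, 0.0, -1.0]] F [-1.  -0.   4.9] w 0.1284245420531383 g 28.62824639567407
shift/10cm [ 0.009 -0.012  0.023]
[-0.24241607  0.80495821  0.89690149  1.76530076 -0.75911806  0.95750659
  0.28890298] [-0.12212897  0.4190429  -0.04763567]
time: 16.13
position: [0.5893, -0.2404, 0.0703]
eef_rot: [[0.934, 0.356, -0.0], [0.356, -0.934, -0.0], [-0.0, 0.0, -1.0]]
contact_force: [-1.8, 0.3, 6.3]
width: 0.131
grip_force: 28.6
t 16.1333 p [ 0.5893 -0.2404  0.0703] R [[0.934, 0.356, -0.0], [0.356, -0.934, -0.0], [-0.0, 0.0, -1.0]] F [-1.8  0.3  6.3] w 0.1307086362593635 g 28.63672293620766
shift/10cm [ 0.002 -0.015  0.023]
[-0.29824119  0.86810495  1.02238603  1.76957625 -0.86453047  1.02654602
 -0.14589891] [-0.00374734  0.55594907 -0.04459431]
-69.1409746093125
```

```bash

python3 -m pendant '-1 0 0 0 0 0 0.1;-1 0 0 0 0 0 0.25;-1 0 0 0 0 0 0.4;-1 0 0 0 0 0 0.5;-1 0 0 0 0 0 0.5;-1 0 0 0 0 0 0.5'
python3 -m pendant '-1 0 0 0 0 0 0.05;-1 0 0 0 0 0 0.1;-1 0 0 0 0 0 0.13;-1 0 0 0 0 0 0.13;-1 0 0 0 0 0 0.13'
python3 -c "
from h import *
s=robot.get_state();rel([.589,-.239,.068]);print(s['q'],s['ft_torque']);R=np.array(s['eef_rot']);print(np.degrees(np.arctan2(R[1,1],R[0,1])))"
```

```text
time: 16.63
position: [0.5893, -0.2404, 0.0703]
eef_rot: [[0.994, 0.107, -0.0], [0.107, -0.994, -0.0], [-0.0, 0.0, -1.0]]
contact_force: [-2.6, 0.2, 7.2]
width: 0.13
grip_force: 28.6
time: 17.05
position: [0.5893, -0.2404, 0.0703]
eef_rot: [[0.999, 0.037, -0.0], [0.037, -0.999, -0.0], [-0.0, 0.0, -1.0]]
contact_force: [-2.4, -0.7, 6.1]
width: 0.128
grip_force: 28.6
t 17.05 p [ 0.5893 -0.2404  0.0703] R [[0.999, 0.037, -0.0], [0.037, -0.999, -0.0], [-0.0, 0.0, -1.0]] F [-2.4 -0.7  6.1] w 0.12836794057029433 g 28.63138675078517
shift/10cm [-0.002 -0.014  0.023]
[-0.32615327  0.91009361  1.09475741  1.77186069 -0.9247378   1.07344829
 -0.42374057] [-0.0367068   0.58474473 -0.04527624]
-87.88125808126972
```

Torque is still only the friction value (0.045 N m), so the screw isn't seated yet. I'll creep on.

```bash

for i in 1; do python3 -m pendant '-1 0 0 0 0 0 0.05;-1 0 0 0 0 0 0.1;-1 0 0 0 0 0 0.1;-1 0 0 0 0 0 0.1'; python3 -c "
from h import *
s=robot.get_state();print(s['ft_torque']);R=np.array(s['eef_rot']);print(np.degrees(np.arctan2(R[1,1],R[0,1])))"; done
python3 -m pendant '-1 0 0 0 0 0 0.03;-1 0 0 0 0 0 0.07;-1 0 0 0 0 0 0.07;-1 0 0 0 0 0 0.07'; python3 -c "
from h import *
s=robot.get_state();print(s['ft_torque']);R=np.array(s['eef_rot']);print(np.degrees(np.arctan2(R[1,1],R[0,1])))"
```

```text
time: 17.38
position: [0.5894, -0.2404, 0.0703]
eef_rot: [[1.0, -0.014, -0.0], [-0.014, -1.0, -0.0], [-0.0, 0.0, -1.0]]
contact_force: [-2.4, -0.1, 6.1]
width: 0.131
grip_force: 30.7
[-0.0788757   0.54937697  0.49757202]
-90.82199742284277
time: 17.72
position: [0.5895, -0.2404, 0.0703]
eef_rot: [[0.999, -0.051, -0.0], [-0.051, -0.999, -0.0], [-0.0, 0.0, -1.0]]
contact_force: [-1.5, -0.7, 6.3]
width: 0.137
grip_force: 33.0
[-0.15593202  0.59536535  0.69070609]
-92.90181707439426
```

The torque jumped to 0.5–0.7 N m at about -89°, so the screw is seated. Now I back off 90° to a tool y angle of about +1°.

```bash

python3 -m pendant '-1 0 0 0 0 0 -0.1;-1 0 0 0 0 0 -0.25;-1 0 0 0 0 0 -0.4;-1 0 0 0 0 0 -0.55;-1 0 0 0 0 0 -0.7;-1 0 0 0 0 0 -0.85;-1 0 0 0 0 0 -1;-1 0 0 0 0 0 -1'
python3 -m pendant '-1 0 0 0 0 0 -0.1;-1 0 0 0 0 0 -0.25;-1 0 0 0 0 0 -0.4;-1 0 0 0 0 0 -0.55;-1 0 0 0 0 0 -0.7;-1 0 0 0 0 0 -0.85;-1 0 0 0 0 0 -1;-1 0 0 0 0 0 -1'
python3 -m pendant '-1 0 0 0 0 0 -0.1;-1 0 0 0 0 0 -0.25;-1 0 0 0 0 0 -0.4;-1 0 0 0 0 0 -0.55;-1 0 0 0 0 0 -0.7;-1 0 0 0 0 0 -0.85;-1 0 0 0 0 0 -1;-1 0 0 0 0 0 -1'
python3 -c "
from h import *
s=robot.get_state();print(s['ft_torque']);R=np.array(s['eef_rot']);print(np.degrees(np.arctan2(R[1,1],R[0,1])))"
```

```text
time: 18.38
position: [0.5895, -0.2404, 0.0703]
eef_rot: [[0.889, 0.458, 0.001], [0.458, -0.889, 0.0], [0.001, 0.0, -1.0]]
contact_force: [-1.3, -1.4, 3.4]
width: 0.125
grip_force: 29.6
time: 19.05
position: [0.5895, -0.2403, 0.0703]
eef_rot: [[0.543, 0.839, 0.0], [0.839, -0.543, 0.0], [0.0, 0.0, -1.0]]
contact_force: [-1.9, -0.2, 5.2]
width: 0.13
grip_force: 29.6
time: 19.72
position: [0.5894, -0.2403, 0.0703]
eef_rot: [[0.053, 0.999, 0.0], [0.999, -0.053, 0.0], [0.0, 0.0, -1.0]]
contact_force: [-1.9, 0.7, 7.2]
width: 0.129
grip_force: 29.7
[-0.12946925  0.4162201   0.0433553 ]
-3.015834381104295
```

```bash

python3 -m pendant '-1 0 0 0 0 0 -0.05;-1 0 0 0 0 0 -0.1;-1 0 0 0 0 0 -0.13;-1 0 0 0 0 0 -0.13;-1 0 0 0 0 0 -0.13;-1 0 0 0 0 0 -0.13;-1 0 0 0 0 0 -0.13;-1 0 0 0 0 0 -0.13'
python3 - <<'E'
from h import *
s=robot.get_state();R=np.array(s['eef_rot']);print(np.degrees(np.arctan2(R[1,1],R[0,1])),s['joint_velocities'])
img,W=cloud("side"); cv2.imwrite("pics/c3.png",cv2.resize(img[150:230,280:380,::-1],(750,600)))
print([(np.round(x["position"],3).tolist(),round(x["p"],2)) for x in finder.place_of("side","carton")[:2]])
E
```

```text
time: 20.38
position: [0.5894, -0.2403, 0.0703]
eef_rot: [[-0.01, 1.0, 0.0], [1.0, 0.01, 0.0], [0.0, 0.0, -1.0]]
contact_force: [-1.1, -1.1, 7.2]
width: 0.127
grip_force: 29.7
0.5745898031732852 [ 3.78107157e-05  3.27163844e-04  1.35641911e-03  4.62220327e-05
 -3.12570285e-04 -5.67957379e-04  1.28458180e-03]
[([0.534, 0.061, 0.003], 0.5)]
```

View pics/c3.png

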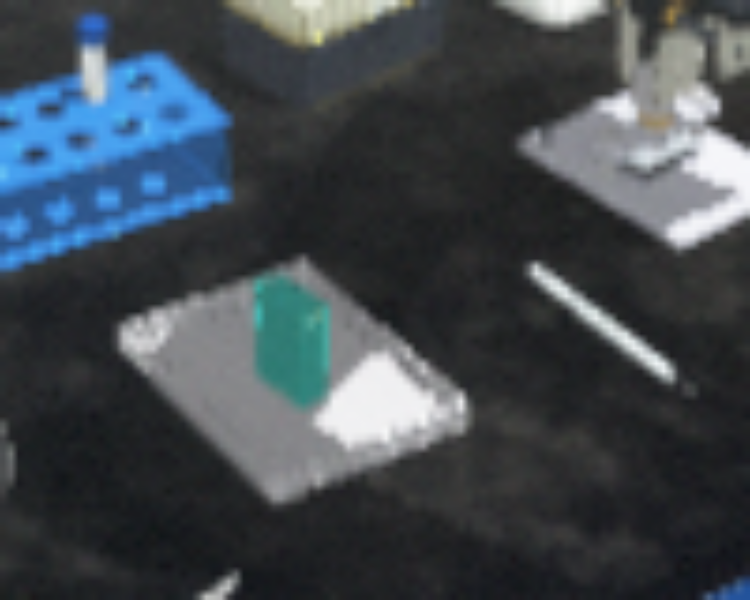

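The carton still stands in the tray at (290,340), the pen at (600,320) hasn't moved, and the fingers hold the wings at (665,80). I'm handing in the job.

```bash
python3 -c "
from workcell import order
print(order.finish_job())"
```

```text
the job is handed in; nothing more can be done
None
```

I handed the job in at about 20 s on the robot clock; no verdict came back. The carton stands upright and released in the tray, the thumbscrew was seated and backed off about 90°, and the gripper still holds the wings at about 30 N.

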